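Park the carving mallet on the angled rest

ROBOT

A 6-joint arm with a two-finger parallel gripper is mounted at the origin on the work surface. World frame = base frame: x ahead of the robot, y to its left, z up, the work surface at z = 0. Lengths are in m, angles in rad, forces in N, time in s.
With the tool pointing down it reaches from about 0.35 to 0.975 m from the base axis. Payload 4.9 kg.
Tool frame: the origin (TCP) lies between the finger pads; the fingertips stand 14 mm ahead of it and the grasp point (between the pads) lies 5 mm behind it (manip.tcp_to_tips is the distance from the TCP to the fingertips, in m); z points along the fingers, y is the line along which they close (so a half turn about z gives the same grasp; the last joint's range is limited). The gripper opens to 85 mm and grips with 20 to 120 N. Pads are 22 mm wide; open, the fingers measure 114 mm over their backs; the gripper's body (76 mm by 85 mm) begins 54 mm behind the grasp point. The pads swing forward as they close: fully open they stand 13 mm farther back than shut.
Start: joints at [-1.242, 0.053, 1.613, -0, 1.476, -0.119], TCP at [0.271, -0.563, 0.245] pointing down, gripper open.
Joint ranges: [-3.01, 3.01], [-1.01, 2.22], [0.06, 2.58], [-1.02, 4.17], [0.09, 2.62], [-3.14, 3.14]. Speed limits (rad/s): [2.57, 2.57, 3.14, 3.14, 3.14, 3.14].

INTERFACE

Orientations are given as a unit quaternion [w, x, y, z].
In Python, from plant import manip gives the robot as it stands.
- The arm moves only by the tool servo_tool, never from a script. Its argument "moves" is a list that holds one entry, the list of rows, each a list of 7 numbers: the shift along the tool's x, y, z in mm, then the turn, a rotation vector about the tool's x, y, z in degrees, then the finger opening in mm, from 0 to 85.4. In form: [[[x, y, z, ax, ay, az, fingers], ...]]. A call has 1 to 12 rows; each row shifts and turns the commanded pose from where the row before left it, along the tool's axes as they then stand; what a row does not reach is not made up. A row lasts 1/8 s, in which the tool goes at most 62.5 mm and 10.7 degrees, less where a joint would pass 70% of its speed; a pose out of reach is approached as far as the arm can. A call with a gripper value outside its range is refused whole. The fingers move at their own pace and stop on an object; the grip force is fixed at half the most. Time passes only in rows, so rows that do not move let the fingers close. It gives the time, the measured TCP pose, the force, the opening and the grip force at its end, in the units of the state.
- manip.state(): the state, without advancing time (a new reading comes with each control period).
- manip.grab_frame(name): name is "scene" or "side" or "wrist"; returns a dict with "image" (384x512x3 uint8, blue, green, red), "mtx" (3x3 intrinsics, pixels), "eye" and "rotation" of the camera in the world. Camera axes: x right, y down, z forward; pixel columns grow to the right and rows downward; lengths in m; the calibration is good to about 2 mm. A picture is of the moment at which its call begins. There is no depth.
- manip.job_done(): hands the job in; it is judged then, once.
The state is a dict: "time": time; "joint_pos": joint angles; "joint_vel": joint speeds; "joint_efforts": joint torques, N m; "tool_pos": TCP position; "tool_rot": TCP orientation; "contact_force": force on the tool from outside, world axes, zero at the start; "ft_torque": the same for the moment, N m; "gripper_width": opening from 0.0 (shut) to 1.0 (fully open); "grasp_force": force on a finger pad.
Only numpy, scipy, OpenCV 4.12 (cv2) and the standard library are available. Lean on these libraries where they do the work, as an engineer would, in place of code of your own. Each camera call takes 0.05 s, during which the arm holds its last target. There are 200 camera calls.

TASK

Pick up the larger of the two eight-sided wooden mallets and park it on the sloping plaster rest: the head lying flat on the slope, centred across it and with its end up against the ledge at the foot, the handle pointing straight up the slope and sticking out over the top edge, so that the sculptor can take it from the side. Set it down rather than dropping it, and leave the small mallet where it lies.

Things in the scene. Friction and masses are not known exactly. Their poses are not given: they have to be found in the camera images.
- mallet: Large loose wooden mallet, 0.2-0.45 kg, lying level on a flat: eight-sided head 80 mm long, 50 mm across flats, round handle 24 mm thick, 119 mm long, in line. Origin: head's centre, on the axis (25 mm above the bench). x runs from head to handle (head -40..40, handle to 159 mm; balance point about 14), at first away from the robot within 35 deg; z up. May swap places with the small one.
- deck: Fixed plaster rest's top: a flat 25 deg slope, 110 x 110 mm, rising away from the robot from 30 to 76 mm height; along its foot a ledge 12 mm thick, 12 mm proud. Origin: on the slope, mid-width, at the ledge's inner face. x up the slope, y across, z out of it. Parked, the mallet's origin is at x 40, y 0, z 25 mm, its x along this x. The level-topped 50 mm block is not it; they may swap.
- small_mallet: A smaller mallet of the same form that must stay where it is: eight-sided head 55 mm long and 34 mm across the flats, handle 18 mm in diameter and 89 mm long. Origin at the centre of its head, x towards the handle.
Mind the look-alikes: they are no part of the job. Leave any black or green look-alike of the mallet alone.

How it is judged:
At the end, for the whole second after the job is handed in: The large mallet rests released and still on the slope of the rest, its head flat on the slope (origin 20 to 30 mm above the face), the head's end within 18 mm of the ledge, its axis within 18 mm of the slope's centre line and within 12 degrees of straight up the slope, handle end uppermost (x of mallet in the frame of deck between 0.033 and 0.058 m and y of mallet in the frame of deck between -0.018 and 0.018 m and z of mallet in the frame of deck between 0.02 and 0.03 m and angle between the x axis of mallet and the x axis of deck, either way round below 0.21 rad and angle between mallet's own x axis and vertical below 1.4 rad and linear speed of mallet below 0.02 m/s and contact force between the fingers and mallet below 0.1 N); the robot touches nothing.
It fails at once if the small mallet is moved by more than 30 mm (distance of small_mallet from where it was at the start of the episode above 0.03 m).
It fails at once if the large mallet is dropped or thrown (moves faster than 0.7 m/s, as after a fall of 25 mm, while out of the fingers) (linear speed of mallet above 0.7 m/s and contact force between the fingers and mallet below 0.1 N).
It also fails if it takes over 40 s, if anything falls off the work surface, if the arm or the gripper's body presses on something with over 40 N, if the wrist force passes 120 N, or if a joint passes its speed limit or range.

## Working session

There is one attempt and no reset: what is moved stays moved. The work goes in short steps, Python scripts to look and compute and a tool call to move; the robot and the scene stay as the last step left them, time stands still between calls to the robot, and variables do not carry over. Pictures are saved under pics/ and viewed, at most 10 in all, crops included, and the job is handed in when it is done.

Besides the shell and the picture viewer there is one more tool, called after "Emit:" as a command line: name --argument value ..., lists and objects as JSON in quotes. servo_tool: Moves the arm, as the interface text tells. Its arguments: {"type":"object","properties":{"moves":{"type":"array"}},"required":["moves"]}

```bash
mkdir -p pics; ls
cat > h.py <<'E'
import numpy as np, cv2
from plant import manip
from scipy.spatial.transform import Rotation as R
def grab(n,f):
    d=manip.grab_frame(n); cv2.imwrite(f'pics/{f}.png',d['image']); np.savez(f'pics/{f}.npz',mtx=d['mtx'],eye=d['eye'],rotation=d['rotation'],image=d['image']); return d
def load(f): return dict(np.load(f'pics/{f}.npz'))
def ray(d,p):
    v=np.asarray(d['rotation'])@np.linalg.inv(d['mtx'])@np.array([p[0],p[1],1.]); return np.array(d['eye']),v/np.linalg.norm(v)
def plane(d,p,z):
    e,v=ray(d,p); return e+v*(z-e[2])/v[2]
def proj(d,X):
    c=np.asarray(d['rotation']).T@(np.asarray(X)-d['eye']); q=d['mtx']@c; return q[:2]/q[2]
def tri(d1,p1,d2,p2):
    a,u=ray(d1,p1); b,v=ray(d2,p2); s=np.linalg.lstsq(np.c_[u,-v],b-a,rcond=None)[0]
    A=a+u*s[0];B=b+v*s[1]; return (A+B)/2,np.linalg.norm(A-B)
E
python3 - <<'E'
from h import *
for n in('scene','side','wrist'):
    d=grab(n,n+'0'); print(n,np.round(d['eye'],3),np.round(d['rotation'],2).tolist(),np.round(d['mtx'],0).tolist())
a=[cv2.imread(f'pics/{n}0.png') for n in('scene','side')]
cv2.imwrite('pics/pair.png',cv2.resize(np.vstack(a),(800//1*384*0+400*1,600)) if 0 else np.vstack(a)[:0] if 0 else a[0])
print(manip.state())
E
```

```text
pics
scene [1.021 0.429 0.969] [-0.17, 0.46, 0.82, -0.29] [[449.0, 0.0, 258.0], [0.0, 449.0, 190.0], [0.0, 0.0, 1.0]]
side [0.017 0.928 0.893] [0.08, -0.19, 0.89, -0.41] [[468.0, 0.0, 258.0], [0.0, 468.0, 198.0], [0.0, 0.0, 1.0]]
wrist [ 0.336 -0.532  0.373] [0.12, 0.84, -0.53, -0.08] [[321.0, 0.0, 256.0], [0.0, 321.0, 194.0], [0.0, 0.0, 1.0]]
{'time': 0.15, 'joint_pos': array([-1.24198474e+00,  5.31064360e-02,  1.61373146e+00,  5.72780212e-05,
        1.47592987e+00, -1.19007073e-01]), 'joint_vel': array([-3.39638122e-04,  9.77576137e-07, -4.58919228e-04,  9.59045410e-04,
        8.70949000e-04,  2.13546682e-03]), 'joint_efforts': array([-2.33466440e-02, -3.92017043e+01, -3.68222737e+01, -1.17004951e-02,
        4.07408411e-02,  2.35491250e-03]), 'tool_pos': array([ 0.2705243 , -0.56304081,  0.24455432]), 'tool_rot': array([-5.87310276e-04,  9.75037300e-01,  2.22040351e-01, -3.31709472e-05]), 'contact_force': array([-0.52851695,  0.17300372, -0.26897069]), 'ft_torque': array([-0.02470571,  0.00063461, -0.04312516]), 'grasp_force': 0.12760515637637582, 'gripper_width': 0.99640838003528}
```

View pics/scene0.png

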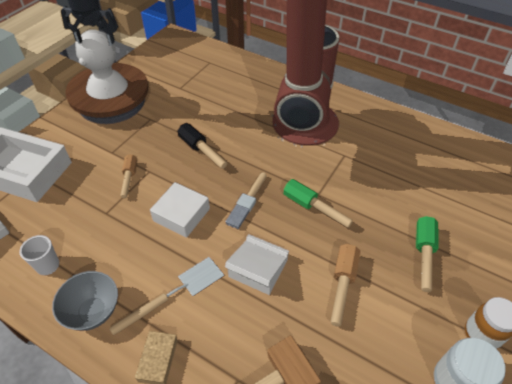

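View pics/side0.png

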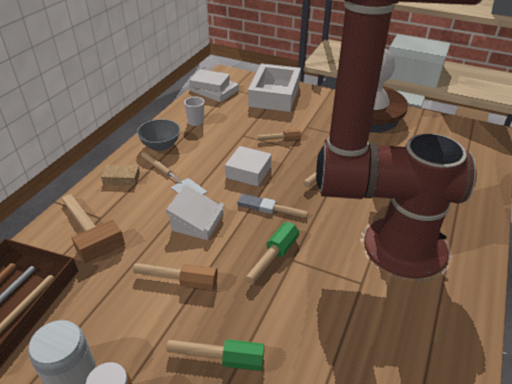

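Scene view candidates:
- Brown-headed mallet at (345,260): chosen, since it is an in-line eight-sided one.
- Small mallet at (129,165).
- Joiner's mallet with a cross head at (290,355).
- Green mallets at (300,192) and (428,232), and a black one at (190,133).

The rest with the ledge is at (258,263), and the level block is at (180,208). Next is a close crop of both views.

Run:
```python
from h import *
a=load('scene0')['image'][225:335,215:375]; b=load('side0')['image'][180:300,125:235]
a=cv2.resize(a,None,fx=400/160,fy=400/160,interpolation=2); b=cv2.resize(b,None,fx=3.6,fy=3.6,interpolation=2)
o=np.zeros((440,800,3),np.uint8); o[:a.shape[0],:400]=a; o[:b.shape[0],404:404+b.shape[1]]=b[:, :396]; cv2.imwrite('pics/crop1.png',o)
for f,(r0,r1,c0,c1) in (('scene0',(225,335,325,370)),('side0',(250,300,125,225))):
    d=load(f); im=d['image'];h=cv2.cvtColor(im,cv2.COLOR_BGR2HSV)
    for p in [(344,262),(340,300),(355,315)] if f=='scene0' else [(198,275),(160,272),(160,300)]:
        print(f,p,h[p[1],p[0]])
```

```text
scene0 (344, 262) [ 15 128 167]
scene0 (340, 300) [ 18  82 198]
scene0 (355, 315) [ 16 121 122]
side0 (198, 275) [ 13 130 112]
side0 (160, 272) [ 15  92 142]
side0 (160, 300) [ 14 102 172]
```

View pics/crop1.png

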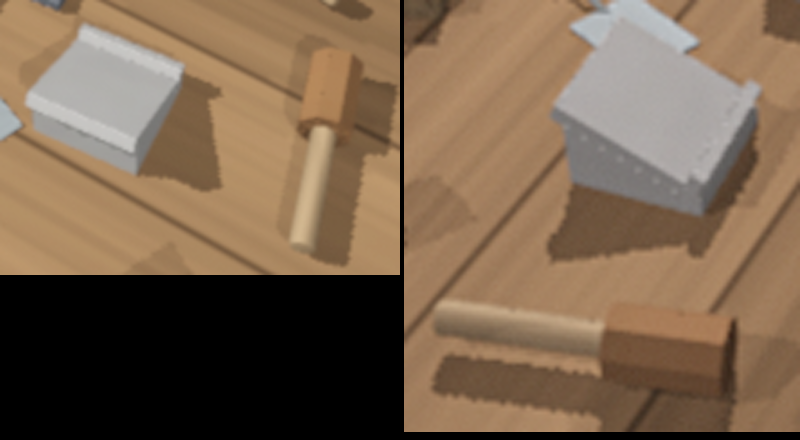

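The crop confirms the large, eight-sided brown head with an in-line handle. It also shows the rest with its ledge towards the robot. I'll triangulate both.

Run:
```python
from h import *
s=load('scene0');t=load('side0')
S=lambda x,y:(x/2.5+215-.3,y/2.5+225-.3); T=lambda x,y:((x-404)/3.6+125-.3,y/3.6+180-.3)
P={}
for n,a,b in [('hend',(303,243),(437,318)),('junc',(321,132),(602,330)),
 ('topH',(136,140),(556,110)),('topL',(30,95),(622,22)),('ledH',(183,69),(696,180)),('ledL',(85,28),(757,85)),('headfarRtop',(361,55),(735,320))]:
    P[n],e=tri(s,S(*a),t,T(*b)); print(n,P[n].round(4),round(e,4))
yaw=lambda v:np.degrees(np.arctan2(v[1],v[0]))
print('mallet yaw',yaw(P['hend']-P['junc']),np.linalg.norm(P['hend']-P['junc']))
w=P['topH']-P['topL'];print('deck yaw',yaw(w)-90,np.linalg.norm(w)); w2=P['ledH']-P['ledL'];print(yaw(w2)-90,np.linalg.norm(w2))
m=(P['topH']+P['topL'])/2-(P['ledH']+P['ledL'])/2;print(yaw(m),m)
# small mallet rough
print('small',plane(s,(128,165),.017))
```

```text
Traceback (most recent call last):
  File "h.py", line 14, in tri
    a,u=ray(d1,p1); b,v=ray(d2,p2); s=np.linalg.lstsq(np.c_[u,-v],b-a,rcond=None)[0]
        ~~~^^^^^^^
  File "h.py", line 8, in ray
    v=np.asarray(d['rotation'])@np.linalg.inv(d['mtx'])@np.array([p[0],p[1],1.]); return np.array(d['eye']),v/np.linalg.norm(v)
      ~~~~~~~~~~~~~~~~~~~~~~~~~^~~~~~~~~~~~~~~~~~~~~~~~
ValueError: matmul: Input operand 1 has a mismatch in its core dimension 0, with gufunc signature (n?,k),(k,m?)->(n?,m?) (size 3 is different from 4)
```

```bash
sed -i "s/np.asarray(d\['rotation'\])/rm(d)/; s/^def ray/def rm(d): return R.from_quat(d['rotation'],scalar_first=True).as_matrix()\ndef ray/" h.py; sed -i "s/np.asarray(d\['rotation'\])/rm(d)/g" h.py
cat > m1.py <<'E'
from h import *
s=load('scene0');t=load('side0'); print(rm(s)[:,2],rm(t)[:,2])
S=lambda x,y:(x/2.5+215-.3,y/2.5+225-.3); T=lambda x,y:((x-404)/3.6+125-.3,y/3.6+180-.3)
P={}
for n,a,b in [('hend',(303,243),(437,318)),('junc',(321,132),(602,330)),
 ('topH',(136,140),(556,110)),('topL',(30,95),(622,22)),('ledH',(183,69),(696,180)),('ledL',(85,28),(757,85)),('headfarRtop',(361,55),(735,320))]:
    P[n],e=tri(s,S(*a),t,T(*b)); print(n,P[n].round(4),round(e,4))
yaw=lambda v:np.degrees(np.arctan2(v[1],v[0]))
print('mallet yaw',yaw(P['hend']-P['junc']),np.linalg.norm(P['hend']-P['junc']))
w=P['topH']-P['topL'];print('deck yaw',yaw(w)-90,np.linalg.norm(w)); w2=P['ledH']-P['ledL'];print(yaw(w2)-90,np.linalg.norm(w2))
m=(P['topH']+P['topL'])/2-(P['ledH']+P['ledL'])/2;print(yaw(m),m)
print('small',plane(s,(128,165),.017))
E
python3 m1.py
```

```text
[-0.5522095  -0.32482083 -0.76782556] [ 0.300295   -0.69105505 -0.65746926]
hend [0.5783 0.3729 0.0268] 0.0041
junc [0.4714 0.3406 0.0315] 0.0015
topH [0.5875 0.2057 0.0703] 0.0007
topL [0.5971 0.0983 0.0681] 0.0001
ledH [0.4804 0.1973 0.0361] 0.0
ledL [0.4882 0.0893 0.0356] 0.0027
headfarRtop [0.3855 0.3323 0.0627] 0.0221
mallet yaw 16.800802846433104 0.11179306738829675
deck yaw 5.128584552965037 0.10791628147050131
4.1260205181485645 0.10825215884951818
4.616674580861008 [0.10796696 0.00871844 0.03332913]
small [ 0.45149007 -0.34354236  0.017     ]
```

```bash
cat >> h.py <<'E'
def down(yaw,tilt=0): # tool x at yaw (deg); tilt: tool x raised by tilt deg up the slope
    return R.from_euler('z',yaw,degrees=True)*R.from_euler('y',-tilt,degrees=True)*R.from_euler('x',180,degrees=True)
def go(p,rot,p0=None,r0=None):
    s=manip.state(); p0=s['tool_pos'] if p0 is None else p0; r0=R.from_quat(s['tool_rot'],scalar_first=True) if r0 is None else r0
    print('shift mm',((r0.inv().apply(np.array(p)-p0))*1000).round(1),'rotvec deg',np.degrees((r0.inv()*rot).as_rotvec()).round(2), 'dist mm',round(np.linalg.norm(np.array(p)-p0)*1000))
E
python3 - <<'E'
from h import *
r=R.from_quat(manip.state()['tool_rot'],scalar_first=True)
a=np.array([.45,-.2,.26]);b=np.array([.41,.315,.21])
go(a,r); go(b,down(16.8),a,r); print(r.as_matrix().round(3), down(10,25).as_matrix().round(2))
E
```

```text
shift mm [ 319.  -249.5  -15.1] rotvec deg [0. 0. 0.] dist mm 405
shift mm [ 186.9 -481.5   50.6] rotvec deg [-0.07 -0.01  8.86] dist mm 519
[[ 0.901  0.433 -0.   ]
 [ 0.433 -0.901  0.001]
 [ 0.    -0.001 -1.   ]] [[ 0.89  0.17  0.42]
 [ 0.16 -0.98  0.07]
 [ 0.42  0.   -0.91]]
```

Emit:
servo_tool --moves '[[[40, -31, -2, 0, 0, 0, 85], [40, -31, -2, 0, 0, 0, 85], [40, -31, -2, 0, 0, 0, 85], [40, -31, -2, 0, 0, 0, 85], [40, -31, -2, 0, 0, 0, 85], [40, -31, -2, 0, 0, 0, 85], [40, -31, -2, 0, 0, 0, 85], [40, -31, -2, 0, 0, 0, 85]]]'

```text
time: 1.15
tool_pos: [0.4519, -0.1996, 0.261]
tool_rot: [-0.0, 0.975, 0.222, -0.0]
contact_force: [0.6, -0.2, 0.0]
gripper_width: 1.0
grasp_force: 0.0
```

Emit:
servo_tool --moves '[[[19, -48, 5, 0, 0, 0, 85], [19, -48, 5, 0, 0, 0, 85], [19, -48, 5, 0, 0, 0, 85], [19, -48, 5, 0, 0, 0, 85], [19, -48, 5, 0, 0, 0, 85], [19, -48, 5, 0, 0, 0, 85], [19, -48, 5, 0, 0, 0, 85], [19, -48, 5, 0, 0, 0, 85], [19, -48, 5, 0, 0, 0, 85], [19, -48, 5, 0, 0, 0, 85], [0, 0, 0, 0, 0, 8.9, 85], [0, 0, 0, 0, 0, 0, 85]]]'

```text
time: 2.65
tool_pos: [0.4146, 0.314, 0.2106]
tool_rot: [0.0, 0.989, 0.147, -0.001]
contact_force: [-0.3, -0.6, -0.5]
gripper_width: 0.999
grasp_force: 0.0
```

Run:
```python
from h import *
d=grab('wrist','w1'); s=manip.state(); print(s['tool_pos'],s['tool_rot'],s['time'],d['eye'],d['rotation'])
for n,X in [('hend',(.5783,.3729,.025)),('head',(.426,.327,.05)),('topM',(.592,.152,.07)),('ledM',(.484,.143,.036))]: print(n,proj(d,X).round(0))
```

```text
[0.41482753 0.31358923 0.21083155] [ 2.06294987e-04  9.89122434e-01  1.47093791e-01 -4.29328327e-04] 2.7 [0.48388539 0.33495471 0.33874499] [ 0.1160163   0.79521084 -0.58898376 -0.0853116 ]
hend [245. -27.]
head [246. 164.]
topM [528.  29.]
ledM [448. 159.]
```

View pics/w1.png

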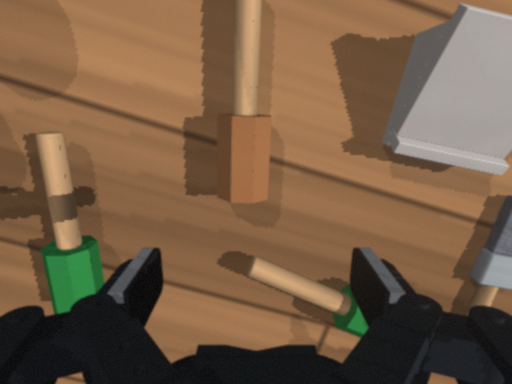

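The wrist view shows the brown head at x 218–270, y 115–203, with its handle going up. The rest is at right, and green look-alikes are at (70,270) and (350,315) near the fingers. Next: axis, height and clearances.

Run:
```python
from h import *
d=load('w1'); h=cv2.cvtColor(d['image'],cv2.COLOR_BGR2HSV); 
m=((h[...,0]<14)&(h[...,1]>125)&(h[...,2]>90)).astype(np.uint8); m[:,:205]=0;m[:,285:]=0;m[:105]=0;m[215:]=0
m=cv2.morphologyEx(m,cv2.MORPH_OPEN,np.ones((5,5))); n,l,st,c=cv2.connectedComponentsWithStats(m); i=1+st[1:,4].argmax(); print(st[i],c[i])
ys=range(122,194,12); L=[]
for y in ys:
    x=np.where(l[y]==i)[0]; L.append((x.min(),x.max())); 
print(L, [h[160,x].tolist() for x in (210,222,232,245,260,268,275)])
hm=((h[...,1]<110)&(h[...,2]>130)); H=[]
for y in (5,40,75,105):
    x=np.where(hm[y,215:285])[0]+215; H.append((int(x.min()),int(x.max())))
print(H)
A=[plane(d,((a+b)/2,y),.025) for (a,b),y in zip(H,(5,40,75,105))]; B=[plane(d,((a+b)/2,y),.025) for (a,b),y in zip(L,ys)]
print(np.round(A,4)[:,:2].tolist(),np.round(B,4)[:,:2].tolist())
P=np.array(A+B)[:,:2]; print('yaw',np.degrees(np.arctan(np.polyfit(P[:,0],P[:,1],1))))
s=load('scene0');t=load('side0')
# head/handle junction, handle axis
for q in [(343.0,277.3),(344,278)]: print('junc scene-wrist',tri(s,q,d,(246,113)))
print('end',plane(d,(250,202),.045))
for p in [(252,262),(340,300),(65,245),(45,135),(100,245)]: print('green',p,plane(d,p,.02).round(3))
```

```text
[ 216  115   55   89 4191] [244.68146027 157.13409687]
[(np.int64(218), np.int64(270)), (np.int64(217), np.int64(270)), (np.int64(223), np.int64(270)), (np.int64(217), np.int64(269)), (np.int64(216), np.int64(268)), (np.int64(221), np.int64(267))] [[14, 132, 93], [13, 149, 96], [13, 142, 156], [13, 141, 163], [13, 144, 170], [13, 143, 160], [14, 132, 89]]
[(239, 260), (238, 258), (236, 256), (236, 256)]
[[0.5565, 0.3627], [0.5296, 0.3561], [0.5009, 0.3495], [0.4754, 0.3419]] [[0.4598, 0.3393], [0.4488, 0.3366], [0.4385, 0.3305], [0.4262, 0.3305], [0.4143, 0.3281], [0.403, 0.3227]]
yaw [14.3215976  12.46198202]
junc scene-wrist (array([0.4686063 , 0.33949971, 0.02834805]), np.float64(0.0006383589127562204))
junc scene-wrist (array([0.46825163, 0.34081651, 0.02646534]), np.float64(0.0019881138618125615))
end [0.39076992 0.31234041 0.045     ]
green (252, 262) [0.317 0.288 0.02 ]
green (340, 300) [0.3   0.178 0.02 ]
green (65, 245) [0.277 0.489 0.02 ]
green (45, 135) [0.39  0.523 0.02 ]
green (100, 245) [0.288 0.452 0.02 ]
```

Run:
```python
from h import *
go((.4415,.333,.020),down(14.3))
print(manip.tcp_to_tips)
```

```text
shift mm [ 31.3 -10.9 190.8] rotvec deg [0.02 0.05 2.62] dist mm 194
0.014
```

Emit:
servo_tool --moves '[[[16, -5.5, 30, 0, 0, 2.6, 85], [15.3, -5.4, 30, 0, 0, 0, 85], [0, 0, 30, 0, 0, 0, 85], [0, 0, 30, 0, 0, 0, 85], [0, 0, 25, 0, 0, 0, 85], [0, 0, 20, 0, 0, 0, 85], [0, 0, 15, 0, 0, 0, 85], [0, 0, 11, 0, 0, 0, 85], [0, 0, 0, 0, 0, 0, 85], [0, 0, 0, 0, 0, 0, 85]]]'

```text
time: 3.95
tool_pos: [0.443, 0.3329, 0.0211]
tool_rot: [-0.0, 0.992, 0.123, 0.001]
contact_force: [-0.2, -0.1, -1.7]
gripper_width: 0.995
grasp_force: 0.0
```

Emit:
servo_tool --moves '[[[0, 0, 0, 0, 0, 0, 65], [0, 0, 0, 0, 0, 0, 40], [0, 0, 0, 0, 0, 0, 35], [0, 0, 0, 0, 0, 0, 30], [0, 0, 0, 0, 0, 0, 30], [0, 0, 0, 0, 0, 0, 30]]]'

```text
time: 4.7
tool_pos: [0.443, 0.333, 0.0213]
tool_rot: [-0.0, 0.992, 0.123, 0.001]
contact_force: [0.2, 1.4, 6.8]
gripper_width: 0.576
grasp_force: 64.1
```

Run:
```python
from h import *
go((.443,.333,.14),down(14.3)); go((.46,.27,.24),down(4.6),np.array((.443,.333,.141)),down(14.3))
```

```text
shift mm [ 1.000e-01 -0.000e+00 -1.187e+02] rotvec deg [-0.04 -0.09 -0.14] dist mm 119
shift mm [  0.9  65.2 -99. ] rotvec deg [ 0.  -0.   9.7] dist mm 119
```

Emit:
servo_tool --moves '[[[0, 0, -10, 0, 0, 0, 30], [0, 0, -30, 0, 0, 0, 30], [0, 0, -40, 0, 0, 0, 30], [0, 0, -40, 0, 0, 0, 30], [0, 20, -40, 0, 0, 4, 30], [1, 25, -40, 0, 0, 5.7, 30], [0, 20, -20, 0, 0, 0, 30], [0, 0, 0, 0, 0, 0, 30], [0, 0, 0, 0, 0, 0, 30]]]'

```text
time: 5.82
tool_pos: [0.4532, 0.2687, 0.2384]
tool_rot: [0.0, 0.999, 0.039, -0.001]
contact_force: [-0.0, 0.1, -2.8]
gripper_width: 0.572
grasp_force: 63.2
```

Run:
```python
from h import *
d=grab('wrist','w2'); grab('side','side2'); grab('scene','scene2')
```

```text
(no output)
```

View pics/w2.png

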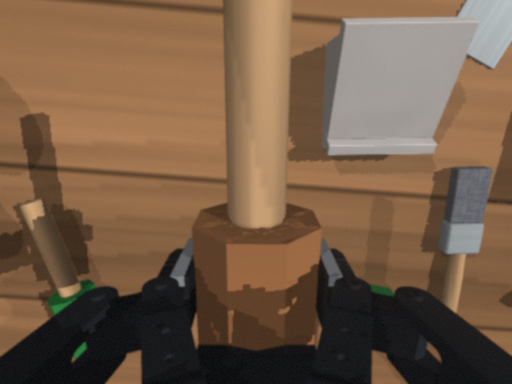

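In w2 the mallet is held straight. The rest's top edge runs (343,19)–(476,21), and the ledge strip is at y 139–154, x 326–437. I'll enlarge w2 and the scene view for precise corners.

Run:
```python
from h import *
a=load('w2')['image'][5:165,315:485]; b=load('scene0')['image'][230:295,220:295]
a=cv2.resize(a,None,fx=2.35,fy=2.35,interpolation=2); b=cv2.resize(b,None,fx=5.2,fy=5.2,interpolation=2)
o=np.zeros((380,800,3),np.uint8); o[:a.shape[0],:a.shape[1]]=a; o[:b.shape[0],405:405+b.shape[1]]=b; cv2.imwrite('pics/crop2.png',o)
```

```text
(no output)
```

View pics/crop2.png

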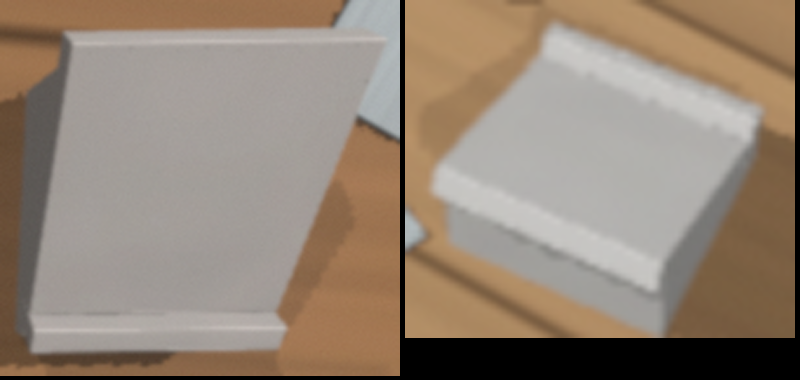

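Run:
```python
from h import *
w=load('w2');s=load('scene0')
W=lambda x,y:(x/2.35+315-.3,y/2.35+5-.3); S=lambda x,y:((x-405)/5.2+220-.4,y/5.2+230-.4)
P={}
for n,a,b in [('topH',(72,42),(665,262)),('topL',(383,40),(440,165)),('footH',(35,316),(750,137)),('footL',(278,312),(545,60)),('ledH',(35,331),(761,106)),('ledL',(286,328),(554,27))]:
    P[n],e=tri(w,W(*a),s,S(*b)); print(n,P[n].round(4),round(e,4))
for k in('top','foot','led'):
    v=P[k+'H']-P[k+'L']; print(k,'yaw',np.degrees(np.arctan2(v[1],v[0]))-90,'len',np.linalg.norm(v),'mid',((P[k+'H']+P[k+'L'])/2).round(4))
v=(P['topH']+P['topL']-P['footH']-P['footL'])/2; print(v,np.linalg.norm(v),np.degrees(np.arctan2(v[2],np.hypot(*v[:2]))),np.degrees(np.arctan2(v[1],v[0])))
```

```text
topH [0.5892 0.2071 0.0789] 0.001
topL [0.5987 0.0989 0.0769] 0.0003
footH [0.491  0.1966 0.0347] 0.0024
footL [0.5016 0.0905 0.0315] 0.0045
ledH [0.4874 0.2    0.0583] 0.0001
ledL [0.4958 0.0937 0.0509] 0.0005
top yaw 5.015325011649381 len 0.10865825402149593 mid [0.594  0.153  0.0779]
foot yaw 5.70987520760994 len 0.10665627302449128 mid [0.4963 0.1435 0.0331]
led yaw 4.530334254447027 len 0.10693669207258523 mid [0.4916 0.1469 0.0546]
[0.09769542 0.00945161 0.04477714] 0.10788290262493495 24.522662620391433 5.525921935991949
```

Run:
```python
from h import *
d=load('w2'); s=manip.state(); r=R.from_quat(s['tool_rot'],scalar_first=True)
for f in('w2','side2','scene2'):
    d=load(f)
    for n,X in [('topfacet',(26,10.35,-28.7)),('topfacet',(26,-10.35,-28.7)),('jct',(26,0,-3.7)),('hend',(145,0,-3.7)),('near end',(-54,0,-3.7))]: print(f,n,proj(d,s['tool_pos']+r.apply(np.array(X)/1000)).round(0))
a=load('w2')['image'][190:260,180:340]; b=load('side2')['image']
q=proj(load('side2'),s['tool_pos']).astype(int); b=b[max(q[1]-60,0):q[1]+60,max(q[0]-100,0):q[0]+60]; print(max(q[1]-60,0),max(q[0]-100,0))
a=cv2.resize(a,None,fx=3.5,fy=3.5); b=cv2.resize(b,None,fx=2.8,fy=2.8)
o=np.zeros((590,800,3),np.uint8); o[:a.shape[0],:a.shape[1]]=a; o[250:250+b.shape[0],:b.shape[1]]=b; cv2.imwrite('pics/crop3.png',o)
```

```text
w2 topfacet [285. 241.]
w2 topfacet [224. 241.]
w2 jct [255. 215.]
w2 hend [ 254. -147.]
w2 near end [255. 371.]
side2 topfacet [185. 173.]
side2 topfacet [181. 179.]
side2 jct [184. 185.]
side2 hend [136. 173.]
side2 near end [218. 193.]
scene2 topfacet [323. 204.]
scene2 topfacet [333. 208.]
scene2 jct [326. 214.]
scene2 hend [303. 259.]
scene2 near end [340. 187.]
128 95
```

View pics/crop3.png

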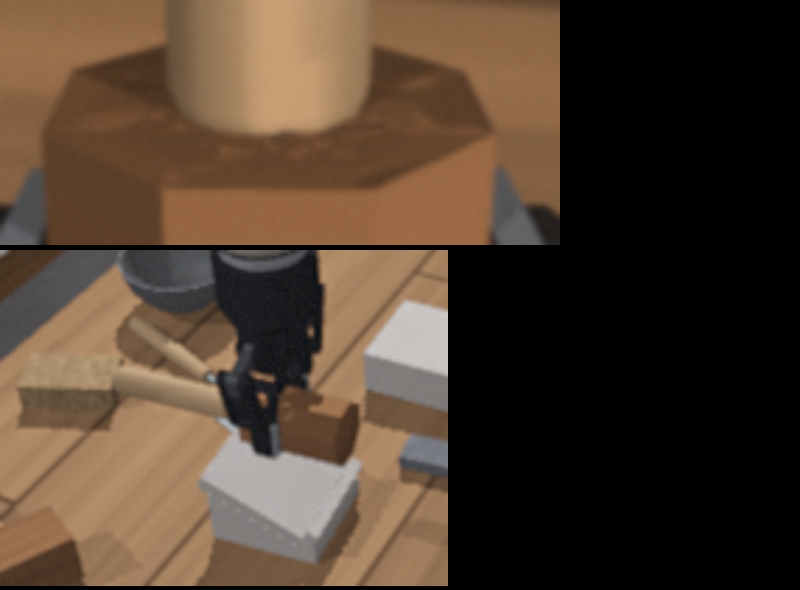

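Held pose agrees with the prediction: facet edge at about (226–288,243), handle end at (136,174) in the side view. Next is the pre-place pose above the slope.

```bash
cat >> h.py <<'E'
O=np.array([.4955,.1438,.031]); D=R.from_euler('z',5.2,degrees=True)*R.from_euler('y',-25,degrees=True)
dk=lambda x,y,z:O+D.apply(np.array([x,y,z])/1000)
def where(off=(-13.9,0,-3.7)):
    s=manip.state(); r=R.from_quat(s['tool_rot'],scalar_first=True); p=s['tool_pos']+r.apply(np.array(off)/1000)
    print('mallet in deck',(D.inv().apply(p-O)*1000).round(1),'ang',np.degrees((D.inv()*r).as_rotvec()).round(1))
E
python3 - <<'E'
from h import *
r=R.from_quat(manip.state()['tool_rot'],scalar_first=True)
print(dk(57,0,81)); go(dk(57,0,81),down(5.2,25))
print(D.as_matrix().round(3)); where()
E
```

```text
[0.51285574 0.1453795  0.12850017]
shift mm [ 50.1 127.8 109.8] rotvec deg [ 0.2  25.18 -0.67] dist mm 176
[[ 0.903 -0.091 -0.421]
 [ 0.082  0.996 -0.038]
 [ 0.423  0.     0.906]]
mallet in deck [ 48.7 128.7 210.2] ang [175.5  -1.  -39.2]
```

Emit:
servo_tool --moves '[[[12.5, 32, 0, 0, 0, 0, 30], [12.5, 32, 0, 0, 0, 0, 30], [12.5, 32, 10, 0, 0, 0, 30], [12.6, 32, 20, 0, 0, 0, 30], [0, 0, 40, 0, 0, 0, 30], [0, 0, 40, 0, 0, 0, 30], [0, 0, 0, 0, 8.4, -0.2, 30], [0, 0, 0, 0, 8.4, -0.2, 30], [0, 0, 0, 0, 8.4, -0.3, 30], [0, 0, 0, 0, 0, 0, 30], [0, 0, 0, 0, 0, 0, 30]]]'

```text
time: 7.35
tool_pos: [0.5145, 0.1453, 0.1306]
tool_rot: [-0.008, 0.975, 0.044, 0.217]
contact_force: [-0.3, 0.1, -2.3]
gripper_width: 0.574
grasp_force: 63.3
```

Run:
```python
from h import *
where(); go(dk(57,0,26),down(5.2,25))
```

```text
mallet in deck [45.5 -0.2 85.9] ang [179.8   0.    0.2]
shift mm [-2.5 -0.3 56.2] rotvec deg [ 0.17 -0.12  0.02] dist mm 56
```

Emit:
servo_tool --moves '[[[-1, 0, 20, 0, 0, 0, 30], [-1, 0, 15, 0, 0, 0, 30], [0, 0, 11, 0, 0, 0, 30], [0, 0, 6, 0, 0, 0, 30], [0, 0, 3, 0, 0, 0, 30], [0, 0, 0, 0, 0, 0, 30], [0, 0, 0, 0, 0, 0, 30]]]'

```text
time: 8.22
tool_pos: [0.5359, 0.1469, 0.0803]
tool_rot: [-0.008, 0.975, 0.044, 0.218]
contact_force: [-0.7, 0.2, -2.1]
gripper_width: 0.575
grasp_force: 63.5
```

Run:
```python
from h import *
where(); grab('side','side3'); grab('scene','scene3')
a=load('side3')['image'][160:260,120:240]; b=load('scene3')['image'][190:310,210:330]
a=cv2.resize(a,None,fx=3.3,fy=3.3,interpolation=2); b=cv2.resize(b,None,fx=3.3,fy=3.3,interpolation=2)
o=np.zeros((400,800,3),np.uint8); o[:a.shape[0],:a.shape[1]]=a; o[:b.shape[0],402:402+b.shape[1]]=b; cv2.imwrite('pics/crop4.png',o)
```

```text
mallet in deck [43.6 -0.6 31.2] ang [179.8   0.    0.4]
```

View pics/crop4.png

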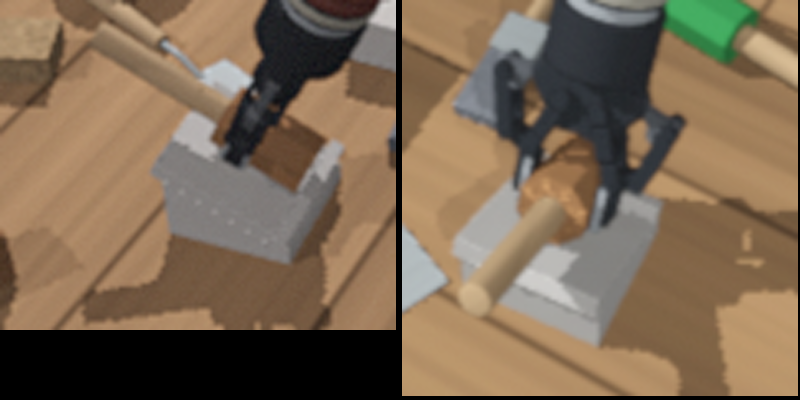

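The head (side crop (275,150)) sits just above the slope, centred, with its end just short of the ledge. I'll creep down to contact.

Emit:
servo_tool --moves '[[[0, 0, 1.5, 0, 0, 0, 30], [0, 0, 1.5, 0, 0, 0, 30], [0, 0, 1, 0, 0, 0, 30], [0, 0, 0, 0, 0, 0, 30]]]'

```text
time: 8.82
tool_pos: [0.5373, 0.147, 0.0759]
tool_rot: [-0.008, 0.975, 0.044, 0.218]
contact_force: [-0.0, 0.1, -2.9]
gripper_width: 0.576
grasp_force: 63.5
```

Emit:
servo_tool --moves '[[[0, 0, 1, 0, 0, 0, 30], [0, 0, 0, 0, 0, 0, 30]]]'

```text
time: 9.07
tool_pos: [0.5377, 0.147, 0.075]
tool_rot: [-0.008, 0.975, 0.044, 0.218]
contact_force: [-1.0, 0.3, -3.8]
gripper_width: 0.572
grasp_force: 63.5
```

Emit:
servo_tool --moves '[[[0, 0, 1, 0, 0, 0, 30], [0, 0, 0, 0, 0, 0, 30]]]'

```text
time: 9.32
tool_pos: [0.5381, 0.147, 0.0741]
tool_rot: [-0.008, 0.975, 0.044, 0.218]
contact_force: [0.6, -0.3, -3.3]
gripper_width: 0.571
grasp_force: 63.5
```

Emit:
servo_tool --moves '[[[0, 0, 1, 0, 0, 0, 30], [0, 0, 0, 0, 0, 0, 30]]]'

```text
time: 9.57
tool_pos: [0.5386, 0.1471, 0.0738]
tool_rot: [-0.008, 0.975, 0.044, 0.218]
contact_force: [-4.7, -1.1, 1.6]
gripper_width: 0.576
grasp_force: 64.3
```

Contact is felt: about 6 N along the slope's normal. I'll open gradually.

Emit:
servo_tool --moves '[[[0, 0, 0.5, 0, 0, 0, 30], [0, 0, 0, 0, 0, 0, 48], [0, 0, 0, 0, 0, 0, 50], [0, 0, 0, 0, 0, 0, 53], [0, 0, 0, 0, 0, 0, 58], [0, 0, 0, 0, 0, 0, 70], [0, 0, 0, 0, 0, 0, 82], [0, 0, 0, 0, 0, 0, 82]]]'

```text
time: 10.58
tool_pos: [0.5388, 0.1471, 0.0729]
tool_rot: [-0.008, 0.975, 0.044, 0.218]
contact_force: [-0.2, 0.4, 0.2]
gripper_width: 0.958
grasp_force: 0.0
```

Released with no force left. I'll back straight out along the tool axis, then look.

Emit:
servo_tool --moves '[[[0, 0, -5, 0, 0, 0, 82], [0, 0, -15, 0, 0, 0, 82], [0, 0, -30, 0, 0, 0, 82], [0, 0, -40, 0, 0, 0, 82], [0, 0, -40, 0, 0, 0, 82], [0, 0, -40, 0, 0, 0, 82], [0, 0, 0, 0, 0, 0, 82], [0, 0, 0, 0, 0, 0, 82]]]'

```text
time: 11.58
tool_pos: [0.4664, 0.141, 0.2259]
tool_rot: [-0.008, 0.975, 0.044, 0.218]
contact_force: [0.2, -0.0, -1.0]
gripper_width: 0.964
grasp_force: 0.0
```

Run:
```python
from h import *
for n in('side','scene','wrist'): grab(n,n+'4')
a=load('side4')['image'][170:270,120:240]; b=load('scene4')['image'][210:330,210:330]; c=load('wrist4')['image']
for n in('side4','scene4','wrist4'):
    d=load(n); print(n,[proj(d,dk(*p)).round(0).tolist() for p in ((199,0,25),(80,0,25),(0,0,25))])
o=np.zeros((600,800,3),np.uint8); o[:300,:360]=cv2.resize(a,(360,300),interpolation=2); o[:300,402:702]=cv2.resize(b,(300,300),interpolation=2); o[304:592,:384]=cv2.resize(c,(384,288)); cv2.imwrite('pics/crop5.png',o)
```

```text
side4 [[148.0, 172.0], [188.0, 195.0], [214.0, 211.0]]
scene4 [[232.0, 283.0], [255.0, 255.0], [268.0, 240.0]]
wrist4 [[255.0, 6.0], [255.0, 153.0], [255.0, 234.0]]
```

View pics/crop5.png

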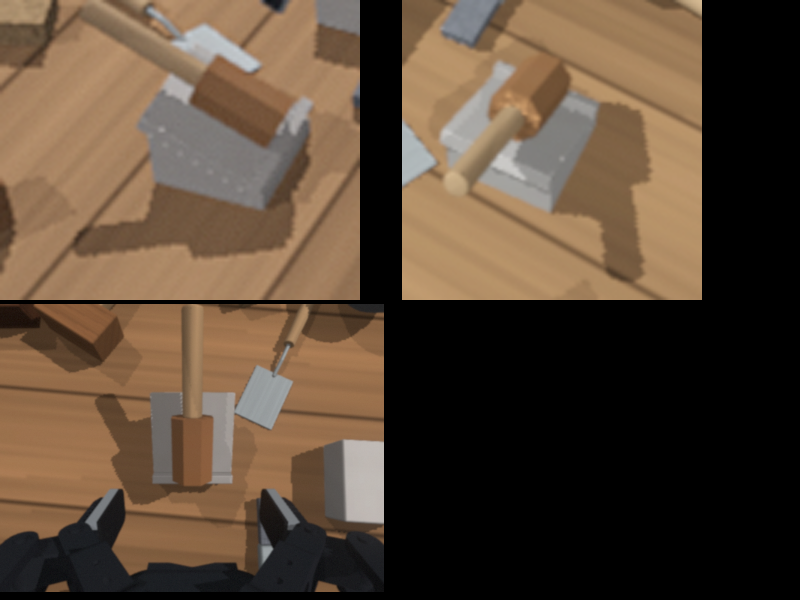

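The mallet lies flat and centred: in the wrist view its axis is at x≈192 against the rest's centre at ≈193. It points straight up the slope, with the handle end within about 2 px of the parked prediction. Handing in.

```bash
python3 -c "
from plant import manip
print(manip.job_done())"
```

```text
the job is handed in; nothing more can be done
None
```

The large mallet is parked on the rest: flat on the slope, centred, head end within a few millimetres of the ledge and handle over the top edge. It was released without a drop, the small mallet was left alone, and I handed the job in at about 12 s; the hand-in returned no verdict.

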